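Lay the oiled bag fittings out to dry

TASK

Lay the freshly oiled bag fittings out to dry. Every beech bar handle goes into a V-block cradle of its own, resting along the V and rolled until its bare flat faces straight up and level; spread the heaped toggle discs in the tray into a single layer, all lying flat inside the tray with about a finger's breadth (at least 10 mm) of air between any two. When all of it is laid out, switch the drying fan on by throwing its toggle lever right over, away from the fan; leave the other things on the bench where they are.

Things in the scene. Friction and masses are not known exactly. Their poses are not given: they have to be found in the camera images.
- handle1: a round oiled-beech bag handle, 110 mm long, 32 mm in diameter, about 70 g, with one flat along its whole length (20 mm wide, 12.5 mm from the bar's axis; pale bare wood with two small bored holes); origin in the middle of the bar on its axis, y along the bar, z straight out of the flat. At the start it lies on the bench on its flat. May be absent
- handle2: another handle of the same kind and size, same origin and axes; starts on the bench on its flat. May be absent
- handle3: another handle of the same kind and size, same origin and axes; starts in one of the cradles with its flat facing sideways. May be absent
- cradle1: a V-block cradle, fixed: plywood foot 76 x 116 x 12 mm and two steel V-blocks, each 60 mm wide (x), 16 mm thick, 71 mm high, with a 90 degree V (mouth 37 mm), 74 mm clear between them so that fingers can straddle the middle of a bar and reach below it; origin under the foot's centre, y along the V. Holds one bar, its axis 75 mm above the bench
- cradle2: another cradle of the same kind, size and axes
- cradle3: another cradle of the same kind, size and axes
- cradle1_seat (a point): the middle of the axis of a bar that rests in cradle1, 75 mm above the bench. A bar keeps the roll angle at which it is let go (friction holds it), unless its flat lands on a side of the V
- cradle2_seat (a point): the point on the middle of the axis of a bar that rests in cradle2, 75 mm above the bench
- cradle3_seat (a point): the point on the middle of the axis of a bar that rests in cradle3, 75 mm above the bench
- tray: aluminium drying tray, fixed, 200 mm (x) x 280 mm (y) outside, 190 x 270 mm inside, floor 6 mm thick, rim 14 mm above the bench; origin under its centre on the bench
- disc1: a round oiled-beech toggle disc, 56 mm in diameter, 26 mm high, about 50 g, a shallow groove round the rim; origin at its centre (13 mm above what it lies on), z its axis (either face may be up). At the start it is one of the heap in the tray: three or four discs on the floor almost touching (2.5 mm apart), and disc4, if present, on top
- disc2: another disc of the same kind in the heap, on the tray floor
- disc3: another disc of the same kind in the heap, on the tray floor
- disc4: another disc of the same kind, on top of the heap, resting on three of the others. May be absent
- disc5: another disc of the same kind in the heap, on the tray floor. May be absent
- fan: the drying fan, fixed: grey foot plate 270 (x) x 150 (y) x 16 mm, wire cage 170 mm in diameter round an axis 115 mm above the bench, its front grille 41 mm behind (to -x of) the origin; origin under the foot plate's centre, x points the way the fan blows, towards the switch end of the foot
- fan_switch (a joint): angle of the fan's toggle lever, rad: near 0 off (leaning 0.5 rad from upright towards the fan), 1.0 on (leaning 0.5 rad the other way, away from the fan, along the fan's +x); stays where it is left; moved by about 1.2 N at its knob
- fan_switch_tip (a point): centre of the round knob (26 mm in diameter) on the end of the toggle lever, which is a steel rod 50 mm long; its pivot is on the fan's middle line, 85 mm to +x of the fan's origin and 38 mm above the bench, on a block 70 x 50 mm whose top is 41 mm above the bench
- wax_block: a bystander: block of wax, 40 x 62 x 24 mm, between the cradles and the near handles; origin under its centre
- awl: a bystander: awl with a black haft, 125 mm long, 34 mm high, lying behind the gap between cradles and tray; origin under its middle
- mallet: a bystander: mallet with a white head, 80 mm high, lying beyond the tray on the fan's side; origin under the handle 50 mm from the middle of the head
- glue_bottle: a bystander: bottle, 60 mm in diameter, 150 mm high, at the back behind the tray; origin under its centre
- brush: a bystander: yellow brush, 170 mm long, 20 mm high, at the back; origin under its middle
- shears: a bystander: shears, 220 mm long, 16 mm high, at the back; origin under their middle
Not all that is in view belongs to the job. What is shaped like the disc2 but turquoise is not meant. What is shaped like the disc4 but turquoise is not meant.

How it is judged:
By the outcome, as a careful person would: the job done as asked, in the order asked, and still so for the second after the job is handed in, with the robot touching nothing.
Of handle1, handle2, handle3 only 2 to 3 are there at a start; the rules pass over those that are not, and their reading is None.
Of disc4, disc5 only 1 to 2 are there at a start; the rules pass over those that are not, and their reading is None.
At some moment in a run one of disc1, disc2, disc3, disc4, disc5 may be knocked a few centimetres aside while the robot is not near it.
Once in a run the grip may slacken for a moment while it holds something.
It also fails if it takes over 210 s, if anything falls off the work surface, if the arm or the gripper's body presses on something with over 40 N, if the wrist force passes 120 N, or if a joint passes its speed limit or range.

ROBOT

A 6-joint arm with a two-finger parallel gripper is mounted at the origin on the work surface. World frame = base frame: x ahead of the robot, y to its left, z up, the work surface at z = 0. Lengths are in m, angles in rad, forces in N, time in s.
With the tool pointing down it reaches from about 0.325 to 0.775 m from the base axis. Payload 9.3 kg.
Tool frame: the origin (TCP) lies on the centre line of the jaws, within the pads' length; the fingertips stand 8 mm ahead of it and the grasp point (between the pads) lies 11 mm behind it; z points along the fingers, y is the line along which they close (so a half turn about z gives the same grasp; the last joint's range is limited). The gripper opens to 85 mm and grips with 20 to 120 N. Pads are 22 mm wide; open, the fingers measure 114 mm over their backs; the gripper's body (76 mm by 85 mm) begins 54 mm behind the grasp point. The pads swing forward as they close: fully open they stand 13 mm farther back than shut.
Start: joints at [1.136, 0.259, 0.021, 1.334, 0, 1.418], TCP at [0.153, 0.528, 0.239] pointing down, gripper open.
Joint ranges: [-3.04, 3.04], [-0.91, 1.82], [-1.04, 1.36], [-1.92, 1.95], [-1.52, 1.45], [-3.14, 3.14]. Speed limits (rad/s): [2.22, 2.22, 2.79, 3.14, 3.14, 3.14].

INTERFACE

Orientations are given as [roll, pitch, yaw] about the fixed x, y, z axes, in that order (R = Rz(yaw) Ry(pitch) Rx(roll)).
In Python, from cell import * gives the robot as it stands. Calls block until the motion is done:
- movep(position, orientation): joint-space move of the TCP to a pose.
- movel(position, frame=None, feed=0.15): straight line of the TCP; frame=None keeps the orientation; feed is the mean speed in m/s.
- movej(angles): joint-space move.
- move_gripper(opening, effort=None): finger opening in m; effort is the grip in N (None keeps the last); returns when the fingers have stopped.
- dwell(seconds).
- inverse_kinematics(position, orientation): joint angles nearest the present ones, or None.
- sense(): the state.
- get_image(name): name is "scene" or "top" or "wrist"; returns a dict with "image" (384x512x3 uint8, blue, green, red), "z_map" (384x512 float32, m along the optical axis (not along the pixel's ray), 0 where there is no reading), "fov_y" (degrees; the focal length in pixels is half the picture's height over the tangent of half this angle, whatever the lens; pixels are square), "cx", "cy" (the principal point, pixels), "origin" and "rotation" of the camera in the world. Camera axes: x right, y down, z forward; pixel columns grow to the right and rows downward; lengths in m; the calibration is good to about 2 mm. A picture is of the moment at which its call begins.
A pose or a line that the arm cannot do raises MotionError and nothing moves.
- close_job(): hands the job in; it is judged then, once.
Trained networks look in a picture, given as the dict that the camera call returned (one of the last four; its "shot" number tells which), for a name from the list of things; names that differ only in an ending like _2 or _b are one class to them, and where a whole thing is asked for, a point or a joint stands for the part that bears it (a point fixed in the world has none). Each returns a list of dicts, best first, with "score" (0 to 1); they miss things now and then, are a little off and sometimes report something else, mostly with a low value. They report only what shows in the picture. A call takes as long as a camera call. They do not tell look-alikes from the thing itself.
- recognise(picture, label): "rect" ([centre column, centre row, width, height] in pixels, round what is visible of it).
- pinpoint(picture, label): "location" ([column, row] in pixels: a listed point, or the origin of a listed thing).
The state is a dict: "clock": time; "qpos": joint angles; "qvel": joint speeds; "effort": joint torques, N m; "ee_pos": TCP position; "eef_rot": TCP orientation; "ft_force": force on the tool from outside, world axes, zero at the start; "torque": the same for the moment, N m; "grip_width": finger opening in m; "grasp_force": force on a finger pad.
Only numpy, scipy, OpenCV 4.12 (cv2) and the standard library are available. Lean on these libraries where they do the work, as an engineer would, in place of code of your own. Each camera call takes 0.05 s, during which the arm holds its last target. There are 200 camera calls.

## Working session

There is one attempt and no reset: what is moved stays moved. The work goes in short steps, each a Python script; the robot and the scene stay as the last script left them, time stands still between calls to the robot, and variables do not carry over. Pictures are saved under pics/ and viewed, at most 14 in all, crops included, and the job is handed in when it is done.

```bash
ls; mkdir -p pics; cat > h.py <<'E'
from cell import *
import numpy as np, cv2
def f_of(p): return p["image"].shape[0]/2/np.tan(np.radians(p["fov_y"])/2)
def cloud(p):
    z=p["z_map"]; h,w=z.shape; f=f_of(p); u,v=np.meshgrid(np.arange(w),np.arange(h))
    c=np.stack([(u-p["cx"])/f*z,(v-p["cy"])/f*z,z],-1)
    W=c@np.array(p["rotation"]).T+np.array(p["origin"]); W[z==0]=np.nan
    return W
def at_z(p,u,v,z0):
    f=f_of(p); d=np.array(p["rotation"])@np.array([(u-p["cx"])/f,(v-p["cy"])/f,1]); o=np.array(p["origin"])
    return o+d*(z0-o[2])/d[2]
def proj(p,X):
    c=np.array(p["rotation"]).T@(np.array(X)-np.array(p["origin"])); f=f_of(p)
    return np.array([p["cx"]+f*c[0]/c[2],p["cy"]+f*c[1]/c[2]])
E
python3 - <<'E'
from h import *
ims=[]
for n in("top","scene"):
    p=get_image(n); np.save(n+".npy",p,allow_pickle=True); cv2.imwrite(f"pics/{n}0.png",cv2.resize(p["image"],(800,600),interpolation=cv2.INTER_CUBIC))
    print(n,np.round(p["origin"],3),np.round(p["rotation"],3).tolist(),p["fov_y"],p["cx"],p["cy"])
    for l in["handle1","cradle1","cradle1_seat","tray","disc1","fan","fan_switch_tip","wax_block","awl","mallet","glue_bottle"]:
        for r in pinpoint(p,l)[:6]: print(l,round(r["score"],2),np.round(r["location"],1))
print(sense())
E
```

```text
pics
top [0.358 0.054 1.049] [-2.926, -0.006, -1.436] 54.27812945169172 254.2683358029373 191.58180602693236
handle1 0.9 [357.3 280.1]
handle1 0.64 [422.8 240.7]
cradle1 0.88 [319.9 185.4]
cradle1 0.76 [410.6 244.3]
cradle1 0.62 [368.1 211.1]
cradle1_seat 0.75 [381.4 204.2]
cradle1_seat 0.56 [340.4 134.1]
tray 0.85 [204.6 201.2]
disc1 0.87 [212.  259.7]
disc1 0.8 [213.9 219.5]
disc1 0.79 [174.4 262.2]
disc1 0.64 [191.9 195.2]
disc1 0.63 [213.7 201.1]
disc1 0.56 [204.  208.1]
fan 0.87 [ 85.5 218.4]
fan_switch_tip 0.68 [ 97.9 216.2]
wax_block 0.59 [341.1 231. ]
awl 0.72 [206.5 208.9]
awl 0.57 [277.9 157.6]
awl 0.44 [317.8 186.8]
mallet 0.9 [113.9 149.9]
mallet 0.19 [205.9 209.5]
glue_bottle 0.86 [227.4 129.9]
scene [1.132 0.399 1.131] [-2.589, -0.011, 2.14] 46.71694547126937 257.5075795150648 193.81595585078378
handle1 0.66 [157.6 115.6]
handle1 0.61 [215.8 120.6]
cradle1 0.8 [175.9 163.4]
cradle1 0.67 [202.6 195.4]
cradle1 0.64 [163.1 129.9]
cradle1_seat 0.78 [173.4 142.6]
tray 0.94 [311.8 223.4]
disc1 0.94 [318.8 230.5]
disc1 0.87 [353.  181.5]
disc1 0.74 [204.7 195.3]
disc1 0.7 [321
[... 323 characters left out ...]
79.8]
glue_bottle 0.31 [312.4 200.5]
{'clock': 1.2, 'qpos': array([1.13637338e+00, 2.58589991e-01, 2.14713404e-02, 1.33371778e+00,
       2.73531974e-05, 1.41819816e+00]), 'qvel': array([-0.00038258,  0.0018125 ,  0.00027257, -0.00045568,  0.00042695,
        0.0008409 ]), 'effort': array([ 1.27693886e-03, -5.55403340e+01,  3.44734812e+01,  1.61818753e-03,
       -2.79986698e-04,  6.88068781e-06]), 'ee_pos': array([0.15294618, 0.52828267, 0.23927287]), 'eef_rot': array([-3.14155717e+00, -3.31313599e-05,  2.85976787e+00]), 'ft_force': array([ 0.07278802,  0.03419611, -0.57165374]), 'torque': array([-0.01578913, -0.00357457, -0.01282339]), 'grasp_force': 0.0, 'grip_width': 0.08519124296600046}
```

View pics/top0.png

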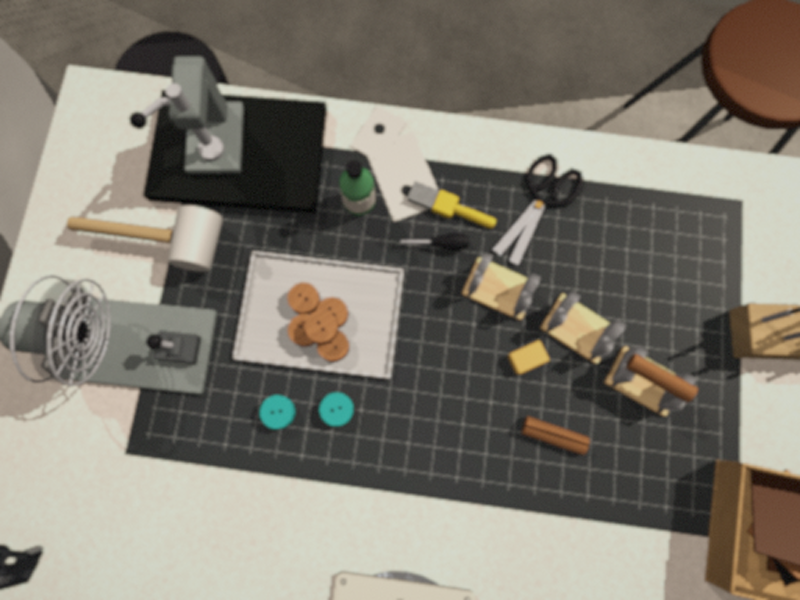

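View pics/scene0.png

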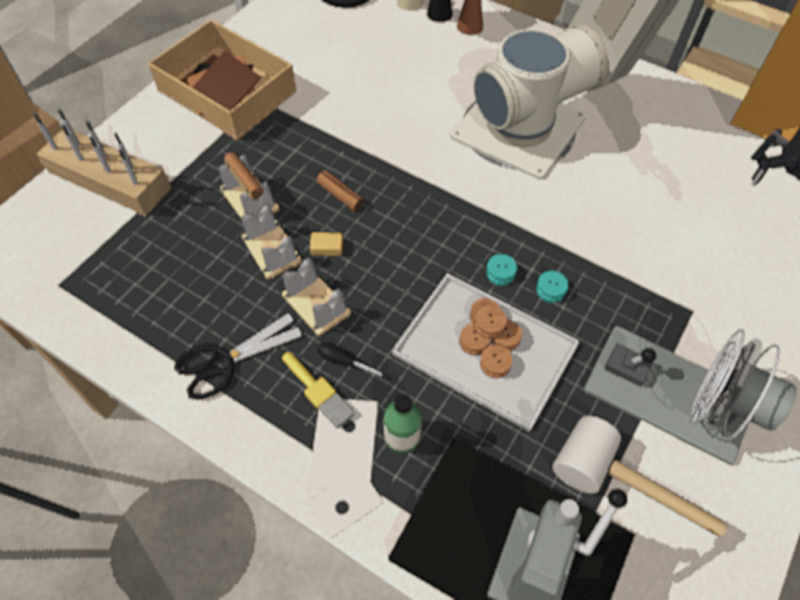

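```bash
sed -i 's/np.array(p\["rotation"\])/Rm(p)/g; s/^import numpy.*/&\nfrom scipy.spatial.transform import Rotation as Ro\ndef Rm(p): return Ro.from_euler("xyz",p["rotation"]).as_matrix()/' h.py
python3 - <<'E'
from h import *
p=np.load("top.npy",allow_pickle=True).item(); W=cloud(p)
def P(u,v,z): print((u,v),np.round(at_z(p,u,v,z),3),"cloud",np.round(W[int(v),int(u)],3))
for u,v,z in[(357,280,.02),(423,241,.02),(320,185,.06),(410.6,244.3,.06),(368,211,.075),(381,204,.07),(340,134,.075),(204.6,201,.0),(212,260,.02),(214,219.5,.03),(174,262,.03),(192,195,.02),(214,201,.04),(204,208,.05),(85.5,218,0),(98,216,.08),(341,231,.02),(278,157.6,.02),(114,150,.02),(227,130,.15)]: P(u,v,z)
E
```

```text
(357, 280) [ 0.379 -0.227  0.02 ] cloud [ 0.379 -0.225  0.028]
(423, 241) [ 0.508 -0.399  0.02 ] cloud [ 0.497 -0.367  0.093]
(320, 185) [ 0.616 -0.098  0.06 ] cloud [ 0.628 -0.105  0.014]
(410.6, 244.3) [ 0.489 -0.349  0.06 ] cloud [ 0.496 -0.369  0.008]
(368, 211) [ 0.559 -0.228  0.075] cloud [ 0.572 -0.246  0.01 ]
(381, 204) [ 0.584 -0.262  0.07 ] cloud [ 0.597 -0.281  0.011]
(340, 134) [ 0.763 -0.136  0.075] cloud [ 0.791 -0.149  0.009]
(204.6, 201) [0.54  0.215 0.   ] cloud [0.53  0.207 0.058]
(212, 260) [0.379 0.165 0.02 ] cloud [0.379 0.165 0.024]
(214, 219.5) [0.488 0.176 0.03 ] cloud [0.488 0.176 0.036]
(174, 262) [0.36  0.264 0.03 ] cloud [0.36  0.265 0.026]
(192, 195) [0.549 0.249 0.02 ] cloud [0.547 0.247 0.031]
(214, 201) [0.537 0.183 0.04 ] cloud [0.539 0.185 0.027]
(204, 208) [0.512 0.205 0.05 ] cloud [0.511 0.204 0.058]
(85.5, 218) [0.447 0.539 0.   ] cloud [0.445 0.533 0.015]
(98, 216) [0.449 0.471 0.08 ] cloud [0.448 0.464 0.095]
(341, 231) [ 0.505 -0.174  0.02 ] cloud [ 0.504 -0.173  0.022]
(278, 157.6) [0.69  0.024 0.02 ] cloud [0.693 0.024 0.017]
(114, 150) [0.649 0.494 0.02 ] cloud [0.634 0.471 0.073]
(227, 130) [0.704 0.165 0.15 ] cloud [0.737 0.176 0.064]
```

Top view: bench handle at (555,436). One handle is in the right cradle (660,378). The other two cradles, at (580,325) and (500,287), are empty. Five brown discs are heaped in the tray at (303,297), (330,313), (320,327, on top), (303,330) and (333,346). Look-alikes are the turquoise discs at (277,411) and (337,409), plus the leather in the box at (770,510). I choose the brown ones. Next, close looks with the wrist camera.

```bash
python3 - <<'E'
from h import *
ims=[]
for i,(x,y,yaw) in enumerate([(0.47,0.21,np.pi/2),(.43,-.23,np.pi/2)]):
    for dy in (0,np.pi):
        q=inverse_kinematics([x,y,.38],[np.pi,0,yaw+dy]); print(i,dy,None if q is None else np.round(q,2))
    best=min([d for d in(0,np.pi)], key=lambda d: (lambda q:99 if q is None else abs(q[5]))(inverse_kinematics([x,y,.38],[np.pi,0,yaw+d])))
    movep([x,y,.38],[np.pi,0,yaw+best]); dwell(.2)
    p=get_image("wrist"); np.save(f"w{i}.npy",p,allow_pickle=True); print(p["origin"],p["rotation"],p["fov_y"])
    ims.append(p["image"])
    cv2.imwrite(f"pics/w{i}.png",cv2.resize(p["image"],(800,600),interpolation=cv2.INTER_CUBIC))
    print(sense()["clock"])
E
```

```text
0 0 [0.26 0.2  0.29 1.67 0.   1.83]
0 3.141592653589793 [ 0.26  0.2   0.29  1.67  0.   -1.31]
[0.46881825 0.14196322 0.51414164] [2.86309181e+00 9.48632326e-04 3.14129166e+00] 59.76500588561395
3.775
1 0 [-0.66  0.15  0.23  1.65  0.    0.91]
1 3.141592653589793 [-0.66  0.15  0.23  1.65  0.   -2.23]
[ 0.42903482 -0.15884772  0.5142398 ] [ 2.86467779e+00 -1.14533620e-03  5.47476553e-04] 59.76500588561395
5.9417
```

View pics/w0.png

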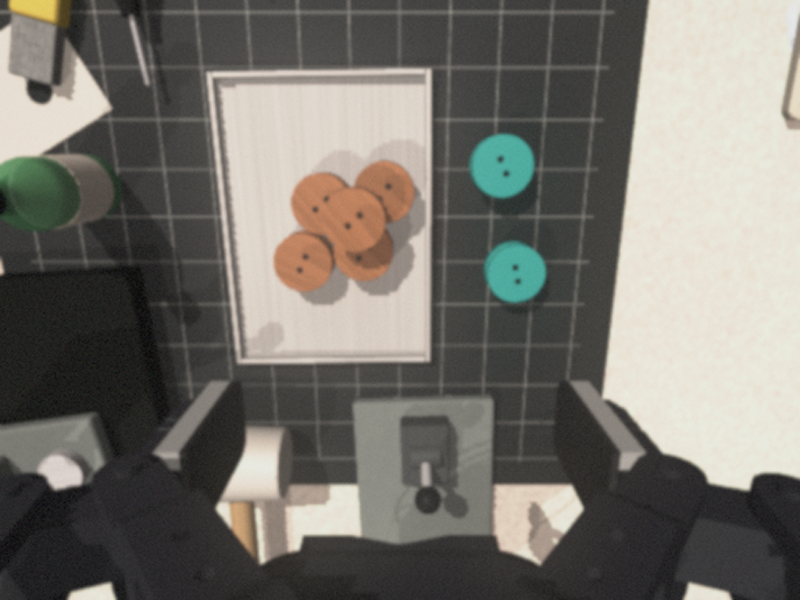

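View pics/w1.png

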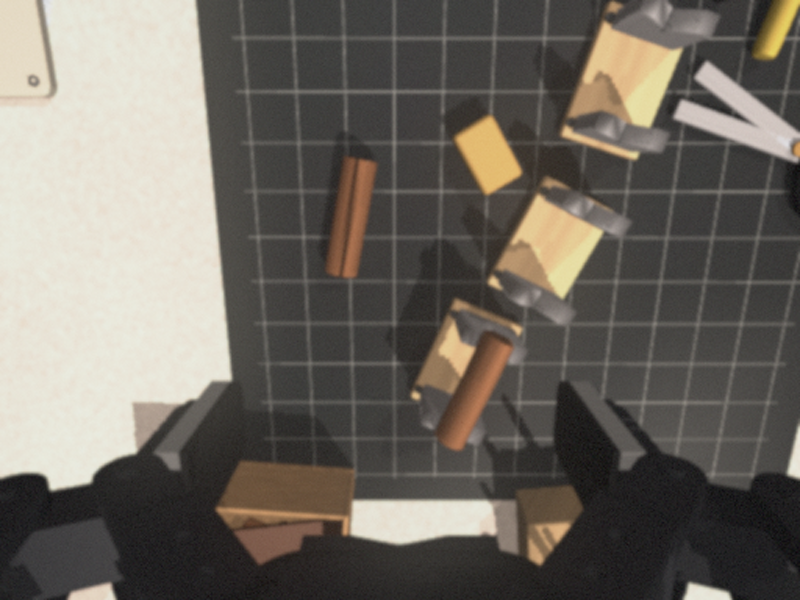

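```bash
cat > seg.py <<'E'
from h import *
def blobs(p,mask,amin=60):
    n,l,s,c=cv2.connectedComponentsWithStats(mask.astype(np.uint8),connectivity=4)
    return [(l==i) for i in range(1,n) if s[i,4]>=amin]
def hsv(p): return cv2.cvtColor(cv2.GaussianBlur(p["image"],(3,3),0),cv2.COLOR_BGR2HSV).astype(int)
def brown(p):
    h=hsv(p); return (h[...,0]>=4)&(h[...,0]<=16)&(h[...,1]>110)&(h[...,2]>50)
def rect(XY):
    (c,wh,a)=cv2.minAreaRect(XY.astype(np.float32)); b=cv2.boxPoints((c,wh,a)); e=[b[1]-b[0],b[2]-b[1]]; e.sort(key=np.linalg.norm)
    return np.round(c,4),np.round(sorted(wh),4),np.round(np.arctan2(e[1][1],e[1][0])%np.pi,3)
E
python3 - <<'E'
from seg import *
p=np.load("w1.npy",allow_pickle=True).item(); W=cloud(p); Z=np.nan_to_num(W[...,2])
print("brown blobs")
for m in blobs(p,brown(p)&(Z>.005),150):
    P=W[m]; print(rect(P[:,:2]),np.round(np.median(P,0),3),m.sum(), "zmax",np.round(np.percentile(P[:,2],95),4))
print("steel")
h=hsv(p); m0=(Z>.045)&(Z<.085)&(h[...,1]<90)
m0[300:]=0
for m in blobs(p,m0,40):
    P=W[m]; print(rect(P[:,:2]),np.round(np.percentile(P[:,2],95),3),m.sum())
print("foot")
m0=(Z>.005)&(Z<.02)&(h[...,1]>60)&(h[...,0]>10)&(h[...,0]<28)&(h[...,2]>90)
for m in blobs(p,m0,100):
    P=W[m]; print(rect(P[:,:2]),m.sum())
p=np.load("w0.npy",allow_pickle=True).item(); W=cloud(p); Z=np.nan_to_num(W[...,2]); h=hsv(p)
print("tray")
b=brown(p)
m0=(h[...,1]<60)&(h[...,2]>110)&(Z<.02); m0|=b
g=max(blobs(p,m0[:,125:290],100),key=lambda m:m.sum()); full=np.zeros(Z.shape,bool); full[:,125:290]=g
print(rect(W[full&(Z<.02)][:,:2]),full.sum(), "z",np.nanpercentile(W[full&~b][:,2],[5,50,98]))
t=[np.array(proj(p,[x,y,.006])) for x,y in [(.5,.2)]]
P=W[b&(Z>.02)&full]; print("top disc",np.round(P[P[:,2]>.05].mean(0),4),np.round(np.percentile(P[:,2],[5,50,95]),3))
np.save("cl0.npy",P)
for n in("handle1","cradle1"):
    for r in pinpoint(get_image("wrist"),n): print(n,r)
E
```

```text
brown blobs
(array([ 0.3831, -0.2219]), array([0.0302, 0.1098]), np.float32(1.372)) [ 0.384 -0.219  0.026] 1523 zmax 0.0286
(array([ 0.4968, -0.3718]), array([0.0269, 0.1104]), np.float32(1.187)) [ 0.497 -0.368  0.089] 1354 zmax 0.091
(array([ 0.3445, -0.3923]), array([0.1283, 0.3792]), np.float32(1.321)) [ 0.297 -0.5    0.058] 1370 zmax 0.0793
steel
(array([ 0.644 , -0.0591]), array([0.0171, 0.0607]), np.float32(2.852)) 0.072 1021
(array([ 0.618, -0.145]), array([0.0164, 0.061 ]), np.float32(2.847)) 0.072 787
(array([ 0.5967, -0.2116]), array([0.0161, 0.0611]), np.float32(2.683)) 0.071 644
(array([ 0.5568, -0.2922]), array([0.0164, 0.0613]), np.float32(2.681)) 0.071 604
(array([ 0.5162, -0.3304]), array([0.0191, 0.0608]), np.float32(2.744)) 0.072 416
(array([ 0.4677, -0.3974]), array([0.0196, 0.0414]), np.float32(0.852)) 0.076 254
(array([ 0.5001, -0.4208]), array([0.0194, 0.0198]), np.float32(1.023)) 0.071 121
foot
(array([ 0.757 , -0.0581]), array([0.0195, 0.0469]), np.float32(1.303)) 504
(array([ 0.6311, -0.1016]), array([0.0765, 0.0862]), np.float32(1.269)) 2949
(array([ 0.6146, -0.1538]), array([0.01  , 0.0751]), np.float32(2.803)) 274
(array([ 0.5766, -0.2523]), array([0.0765, 0.0856]), np.float32(1.112)) 2505
(array([ 0.5189, -0.3228]), array([0.0111, 0.0757]), np.float32(2.797)) 253
(array([ 0.4817, -0.3665]), array([0.0407, 0.0838]), np.float32(1.177)) 984
(array([ 0.317 , -0.5018]), array([0.0183, 0.1288]), np.float32(2.932)) 393
tray
(array([0.5684, 0.2169]), array([0.2005, 0.2394]), np.float32(0.881)) 20698 z [0.00359048 0.00576864 0.01431814]<stdin>:22: RuntimeWarning: Mean of empty slice.
  ret = um.true_divide(
Traceback (most recent call last):
IndexError: index -1 is out of bounds for axis 0 with size 0
```

```bash
python3 - <<'E'
from seg import *
p=np.load("w1.npy",allow_pickle=True).item(); W=cloud(p); Z=np.nan_to_num(W[...,2]); b=brown(p)
for c,a,zz in [((.4968,-.3718),1.18,.06),((.383,-.222),1.372,.004)]:
    P=W[b&(Z>zz)]; d=P[:,:2]-c; n=np.array([np.sin(a),-np.cos(a)]); t=np.array([np.cos(a),np.sin(a)])
    s=d@n; l=d@t; k=(abs(s)<.03)&(abs(l)<.045)
    for lo in np.arange(-.02,.02,.002):
        q=k&(s>=lo)&(s<lo+.002)
        if q.sum()>3: print(round(lo+.001,3),np.round(np.median(P[q,2]),4),q.sum())
    print()
p=np.load("w0.npy",allow_pickle=True).item(); W=cloud(p); Z=np.nan_to_num(W[...,2]); b=brown(p)
P=W[b&(Z>.024)]; P=P[(P[:,1]>.1)&(P[:,1]<.32)&(P[:,0]>.42)]
print(len(P)); top=P[P[:,2]>.048]; print("top",cv2.minEnclosingCircle(top[:,:2].astype(np.float32)))
lowm=b&(Z>.024)&(Z<.046)&(W[...,1]>.1)&(W[...,1]<.32)&(W[...,0]>.42)
for m in blobs(p,lowm,80): print(m.sum(),cv2.minEnclosingCircle(W[m][:,:2].astype(np.float32)),W[m].mean(0).round(3))
# raster for hough, 1mm
img=np.zeros((200,200),np.uint8)
Q=W[lowm]; img[((Q[:,0]-.44)*1000).astype(int).clip(0,199),((Q[:,1]-.11)*1000).astype(int).clip(0,199)]=255
img=cv2.morphologyEx(img,cv2.MORPH_CLOSE,np.ones((5,5)))
cv2.imwrite("pics/r.png",cv2.resize(img,(600,600)))
# tray rim pts
R=W[(Z>.011)&(Z<.017)&(W[...,0]>.4)&(W[...,0]<.68)&(W[...,1]>.05)&(W[...,1]<.38)&(hsv(p)[...,1]<60)]
print("rim",len(R),rect(R[:,:2]), R[:,:2].min(0),R[:,:2].max(0))
def RPY(a,phi):
    # bar axis angle a; tool tilted phi about bar axis from straight down; closing line perp to bar
    t=np.array([np.cos(a),np.sin(a),0])
    R0=np.column_stack([t,np.cross([0,0,-1],t),[0,0,-1]])
    return Ro.from_rotvec(phi*t)*Ro.from_matrix(R0)
for nm,c,a in [("A",(.631,-.102,.075),1.278),("B",(.5768,-.2519,.075),1.111),("C",(.4968,-.3718,.075),1.18),("H",(.383,-.222,.02),1.372)]:
  for fl in(0,np.pi):
    ok=[]
    for ph in range(-90,91,10):
        r=RPY(a,np.radians(ph))*Ro.from_rotvec([0,0,fl]); M=r.as_matrix()
        q=inverse_kinematics(np.array(c)+.011*M[:,2],r.as_euler("xyz")); 
        q2=inverse_kinematics(np.array(c)-.089*M[:,2],r.as_euler("xyz")); 
        if q is not None: ok.append((ph,round(q[5],1),round(q[4],1),q2 is not None))
    print(nm,fl,ok)
E
```

```text
-0.013 0.0815 39
-0.011 0.0835 113
-0.009 0.086 111
-0.007 0.0876 98
-0.005 0.0886 101
-0.003 0.0896 85
-0.001 0.0902 96
0.001 0.0902 84
0.003 0.0904 82
0.005 0.0902 79
0.007 0.0896 70
0.009 0.0885 72
0.011 0.0876 54
0.013 0.086 18

-0.015 0.019 32
-0.013 0.0217 73
-0.011 0.0238 76
-0.009 0.0253 81
-0.007 0.0266 84
-0.005 0.0271 86
-0.003 0.0275 81
-0.001 0.0279 87
0.001 0.0277 84
0.003 0.0274 85
0.005 0.0269 88
0.007 0.0262 87
0.009 0.0248 86
0.011 0.0231 90
0.013 0.0204 87
0.015 0.0176 50

4355
top ((0.5091797709465027, 0.2026853859424591), 0.02799605205655098)
776 ((0.4828486740589142, 0.18108348548412323), 0.02614346705377102) [0.479 0.177 0.032]
697 ((0.5400000810623169, 0.19231563806533813), 0.02736053243279457) [0.547 0.188 0.032]
984 ((0.559701144695282, 0.24549759924411774), 0.02715865708887577) [0.559 0.245 0.032]
594 ((0.5036580562591553, 0.23546910285949707), 0.02705664373934269) [0.502 0.244 0.032]
rim 2262 (array([0.5396, 0.2152]), array([0.1998, 0.2807]), np.float32(1.587)) [0.43751831 0.07475594] [0.6407674 0.3552787]
A 0 [(-50, np.float64(1.6), np.float64(-0.0), True
[... 3058 characters left out ...]
, True), (50, np.float64(1.3), np.float64(-0.3), True), (60, np.float64(1.4), np.float64(-0.3), False), (70, np.float64(1.5), np.float64(-0.3), False)]
H 3.141592653589793 [(-30, np.float64(-2.2), np.float64(0.3), True), (-20, np.float64(-2.2), np.float64(0.2), True), (-10, np.float64(-2.1), np.float64(0.1), True), (0, np.float64(-2.1), np.float64(0.0), True), (10, np.float64(-2.0), np.float64(-0.1), True), (20, np.float64(-2.0), np.float64(-0.1), True), (30, np.float64(-1.9), np.float64(-0.2), True), (40, np.float64(-1.9), np.float64(-0.2), True), (50, np.float64(-1.8), np.float64(-0.3), True), (60, np.float64(-1.7), np.float64(-0.3), False), (70, np.float64(-1.7), np.float64(-0.3), False)]
```

View pics/r.png

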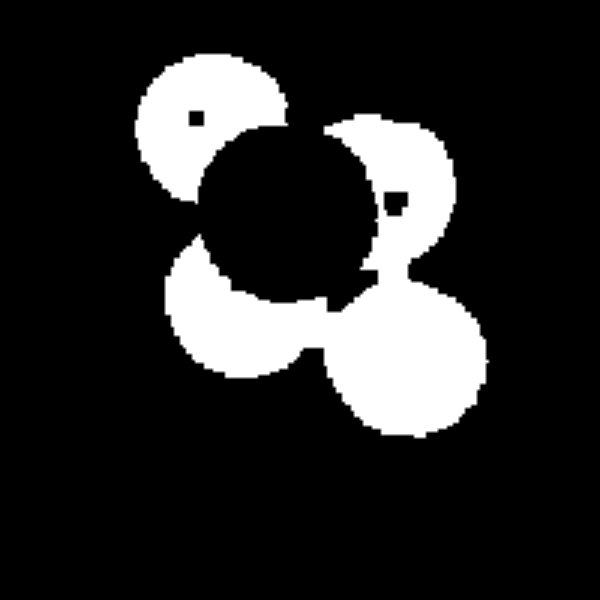

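Raster shows all five discs: four on the floor and one on top. The bench handle, all three cradles and the tray are well located. I start with the discs, where D2 can stay.

```bash
cat > arm.py <<'E'
from seg import *
def down(theta,pos):
    """orientation, tool down, closing line along theta, small last joint"""
    c=[]
    for k in(0,np.pi):
        o=[np.pi,0,(theta+np.pi/2+k+np.pi)%(2*np.pi)-np.pi]; q=inverse_kinematics(pos,o)
        if q is not None: c.append((abs(q[5]-sense()["qpos"][5])+.3*abs(q[5]),o))
    return min(c)[1]
def best_theta(c,others,fin=.041,op=.009):
    def clr(th):
        d=np.array([np.cos(th),np.sin(th)]); n=np.array([-d[1],d[0]]); m=1
        for o in others:
            for s in(1,-1):
                for a in np.linspace(.028,.052,7):
                    for w in(-.012,0,.012): m=min(m,np.linalg.norm(c+s*a*d+w*n-o)-.028)
        return m
    T=np.radians(np.arange(0,180,5)); v=[clr(t) for t in T]; i=int(np.argmax(v)); return T[i],v[i]
def pick_disc(c,others,z,zplace,target,safe=.11):
    th,cl=best_theta(np.array(c),[np.array(o) for o in others]); print("theta",round(np.degrees(th)),"clear",round(cl,4))
    o=down(th,[*c,safe]); move_gripper(.074,40); movep([*c,safe],o); movel([*c,z],feed=.1); move_gripper(.045,40)
    s=sense(); print("grip",round(s["grip_width"],4),round(s["grasp_force"],1))
    movel([*c,safe]); 
    o2=down(np.pi/2,[*target,safe]); movep([*target,safe],o2); s=sense(); print("held",round(s["grip_width"],4))
    movel([*target,zplace],feed=.1); move_gripper(.068); movel([*target,safe]); print("t",sense()["clock"],np.round(s["ft_force"],1))
E
python3 - <<'E'
from arm import *
D=dict(D1=(.4823,.181),D2=(.5387,.192),D3=(.5593,.2453),D4=(.5053,.235))
movep([.47,.21,.3],[np.pi,0,np.pi/2])
pick_disc((.509,.203),[],.044,.0195,(.59,.132))
p=get_image("wrist"); cv2.imwrite("pics/d1.png",p["image"])
pick_disc(D["D3"],[D["D2"],D["D4"],D["D1"]],.020,.0205,(.59,.298))
pick_disc(D["D4"],[D["D1"],D["D2"]],.020,.0205,(.49,.298))
pick_disc(D["D1"],[D["D2"]],.020,.0205,(.49,.132))
movep([.45,.21,.38],down(0,[.45,.21,.38])); p=get_image("wrist"); np.save("w2.npy",p,allow_pickle=True)
cv2.imwrite("pics/w2.png",p["image"]); print(sense()["clock"])
E
```

```text
theta 0 clear 1
grip 0.0545 41.3
held 0.0544
t 13.9833 [-0.6 -0.1  0.6]
theta 130 clear 0.008
grip 0.0546 42.0
held 0.0545
t 19.7667 [-0.7  0.  -0.2]
theta 10 clear 0.0082
grip 0.0547 41.7
held 0.0547
t 26.575 [ 0.1  0.5 -1.1]
theta 100 clear 0.0248
grip 0.0544 41.5
held 0.0543
t 31.8583 [ 0.2  0.1 -1. ]
33.175
```

View pics/w2.png

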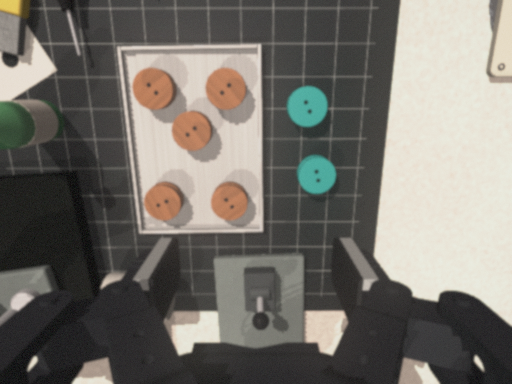

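Five discs in a single layer, well spaced: (154,88), (226,88), (192,130), (163,201), (229,201). Next, the handles. First I check the reachable tilts and look at handle3 from the far side.

```bash
cat >> arm.py <<'E'
CR=dict(A=((.631,-.102),1.278),B=((.5768,-.2519),1.111),C=((.4988,-.3726),1.180))
def bar_rot(a,phi,flip=0):
    t=np.array([np.cos(a),np.sin(a),0]); R0=np.column_stack([t,np.cross([0,0,-1],t),[0,0,-1]])
    return Ro.from_rotvec(np.radians(phi)*t)*Ro.from_matrix(R0)*Ro.from_rotvec([0,0,np.pi*flip])
def bar_pose(c,a,phi,z,back=0.,flip=0,adv=0.011):
    """TCP pose with the bar axis point at the grasp point, drawn back along the tool"""
    r=bar_rot(a,phi,flip); return np.array([*c,z])+r.as_matrix()[:,2]*(adv-back), r.as_euler("xyz")
E
python3 - <<'E'
from arm import *
for k,(c,a) in CR.items():
    r=[]
    for ph in [-70,-65,-60,-55,-50,15,20,25,30,35,40]:
        r.append((ph,[int(inverse_kinematics(*bar_pose(c,a,ph,.075+dz,b)) is not None) for dz,b in((0,0),(.02,0),(.02,.06),(.08,0),(.08,.06))]))
    print(k,r)
c,a=CR["C"]; P,o=bar_pose(c,a,20,.075,.12)
movep(P,o); dwell(.2); p=get_image("wrist"); np.save("w3.npy",p,allow_pickle=True)
u=proj(p,[*c,.075]).astype(int); print(u,sense()["clock"],sense()["qpos"][5])
cv2.imwrite("pics/w3.png",p["image"])
E
```

```text
A [(-70, [0, 0, 0, 0, 0]), (-65, [0, 0, 0, 1, 0]), (-60, [0, 1, 0, 1, 1]), (-55, [1, 1, 1, 1, 1]), (-50, [1, 1, 1, 1, 1]), (15, [1, 1, 1, 1, 1]), (20, [1, 1, 1, 1, 1]), (25, [1, 1, 1, 1, 0]), (30, [1, 1, 0, 1, 0]), (35, [1, 1, 0, 0, 0]), (40, [0, 0, 0, 0, 0])]
B [(-70, [0, 0, 0, 0, 0]), (-65, [0, 0, 0, 0, 0]), (-60, [0, 0, 0, 1, 1]), (-55, [1, 1, 0, 1, 1]), (-50, [1, 1, 1, 1, 1]), (15, [1, 1, 1, 1, 1]), (20, [1, 1, 1, 1, 1]), (25, [1, 1, 1, 1, 0]), (30, [1, 1, 1, 1, 0]), (35, [1, 1, 0, 0, 0]), (40, [0, 0, 0, 0, 0])]
C [(-70, [0, 0, 0, 0, 0]), (-65, [0, 0, 0, 1, 0]), (-60, [0, 1, 0, 1, 1]), (-55, [1, 1, 1, 1, 1]), (-50, [1, 1, 1, 1, 1]), (15, [1, 1, 1, 1, 1]), (20, [1, 1, 1, 1, 1]), (25, [1, 1, 1, 1, 1]), (30, [1, 1, 1, 1, 0]), (35, [1, 1, 0, 1, 0]), (40, [1, 1, 0, 0, 0])]
[256 192] 35.7 1.2713232509614276
```

View pics/w3.png

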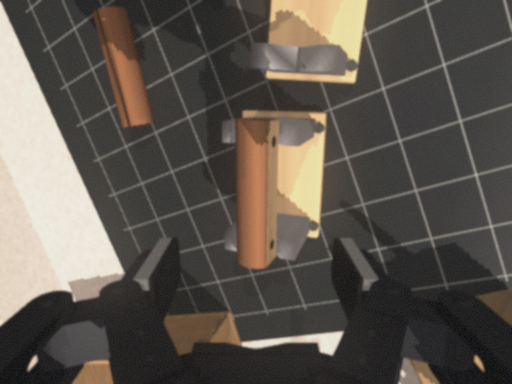

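Pale flat with holes at (274,140) and (272,240) faces away from the robot, so handle3 needs a −90° roll. I do it in two grips: a face grip from 0 to −50°, then a round grip from +20 to −20°.

```bash
cat >> arm.py <<'E'
def gp(c,a,phi,z,back=0.,off=0.):
    P,o=bar_pose(c,a,phi,z,back); t=np.array([np.cos(a),np.sin(a),0]); n=np.array([np.sin(a),-np.cos(a),0])
    return P+off*Ro.from_rotvec(np.radians(phi)*t).apply(n),o
def roll(k,ph0,ph1,off=0.,zs=.075,z1=.0755,lift=.02,back=.06):
    c,a=CR[k]
    move_gripper(.054,60); movep(*gp(c,a,ph0,zs+.02,back,off)); P,o=gp(c,a,ph0,zs,0,off); movel(P,o,feed=.08)
    move_gripper(.02,60); s=sense(); print("grip",round(s["grip_width"],4),round(s["grasp_force"],1))
    swing(c,a,ph0,ph1,zs,z1,lift,back,off)
def swing(c,a,ph0,ph1,zs,z1,lift=.02,back=.06,off=0.):
    movel(*gp(c,a,ph0,zs+lift,0,off),feed=.08)
    for ph in np.linspace(ph0,ph1,max(2,int(abs(ph1-ph0)//12)))[1:]: movep(*gp(c,a,ph,zs+lift,0,off))
    print("held",round(sense()["grip_width"],4)); lower(c,a,ph1,z1,back,off)
def lower(c,a,ph1,z1,back=.06,off=0.):
    movel(*gp(c,a,ph1,z1,0,off),feed=.05); s=sense(); print("f",np.round(s["ft_force"],1)); move_gripper(.054)
    for b in(back,.04,.025):
        try: movel(*gp(c,a,ph1,z1+.012,b,0),feed=.1); break
        except MotionError as e: print(e)
    print("t",sense()["clock"])
def flatlook(name,k,phi=0,back=.11):
    """picture from over the bar; roll angle psi of pale flat by plane fit if possible"""
    c,a=CR[k]; movep(*gp(c,a,phi,.085,back)); dwell(.15); p=get_image("wrist"); W=cloud(p)
    t=np.array([np.cos(a),np.sin(a)]); n=np.array([np.sin(a),-np.cos(a)]); d=W[...,:2]-np.array(c); s=d@n; l=d@t
    m=(abs(s)<.022)&(abs(l)<.045)&(W[...,2]>.06)
    for lo in np.arange(-.018,.018,.002):
        q=m&(s>=lo)&(s<lo+.002)
        if q.sum()>5: print(f"{lo+.001:.3f}:{np.median(W[q][:,2]):.4f}",end=" ")
    print(); u,v=proj(p,[*c,.08]).astype(int)
    cv2.imwrite(f"pics/{name}.png",cv2.resize(p["image"][max(0,v-110):v+110,max(0,u-130):u+130],None,fx=2,fy=2)); return p
E
python3 - <<'E'
from arm import *
roll("C",0,-50,off=-.00175)
flatlook("h3a","C",-20)
print(sense()["clock"])
E
```

```text
grip 0.0272 59.6
held 0.0271
f [ 1.8 -0.4  0.5]
t 41.85
-0.017:0.2048 -0.015:0.1957 -0.013:0.2365 -0.011:0.2504 -0.009:0.2412 -0.007:0.2419 -0.005:0.2432 -0.003:0.2436 -0.001:0.2433 0.001:0.2409 0.003:0.0899 0.005:0.0873 0.007:0.0854 0.009:0.0835 0.011:0.0815 0.013:0.0794 0.015:0.0776 
43.0083
```

View pics/h3a.png

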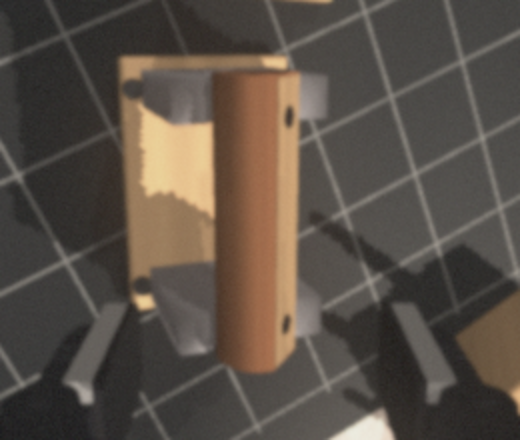

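Flat now faces up and away, ψ≈44° by the profile; the near side is round. Next grip is +22 → −22.

```bash
sed -i 's/(W\[...,2\]>.06)/(W[...,2]>.06)\&(W[...,2]<.1)/' arm.py
python3 - <<'E'
from arm import *
roll("C",22,-22)
flatlook("h3b","C",0)
print(sense()["clock"])
E
```

```text
grip 0.0302 59.6
held 0.0303
f [ 3.  -1.1  0.8]
t 48.8667
-0.017:0.0693 -0.015:0.0805 -0.013:0.0839 -0.011:0.0861 -0.009:0.0876 -0.007:0.0878 -0.005:0.0877 -0.003:0.0875 -0.001:0.0874 0.001:0.0873 0.003:0.0870 0.005:0.0869 0.007:0.0867 0.009:0.0866 0.011:0.0857 0.013:0.0834 0.015:0.0800 0.017:0.0692 
49.7333
```

View pics/h3b.png

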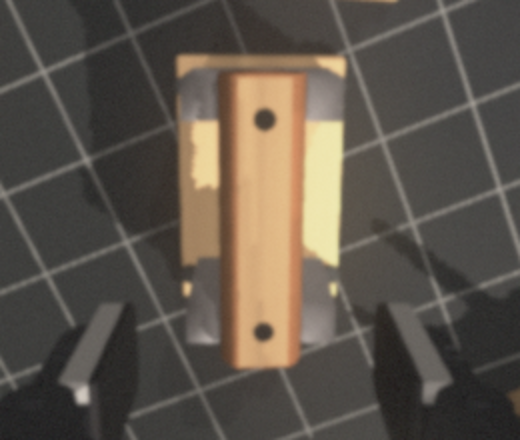

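Flat faces up with both holes visible; residual roll is about 4°. I check for depth bias against the bench plane, then trim.

```bash
cat >> arm.py <<'E'
def psi(k,phi=0):
    c,a=CR[k]; movep(*gp(c,a,phi,.085,.11)); dwell(.15); W=cloud(get_image("wrist"))
    t=np.array([np.cos(a),np.sin(a)]); n=np.array([np.sin(a),-np.cos(a)]); d=W[...,:2]-np.array(c); s=d@n; l=d@t; z=W[...,2]
    out=[]
    for m in((abs(s)<.0075)&(abs(l)<.045)&(z>.08)&(z<.1),(abs(s)<.15)&(abs(l)<.12)&(abs(z)<.006)):
        A=np.c_[s[m],l[m],np.ones(m.sum())]; x=np.linalg.lstsq(A,z[m],rcond=None)[0]; out.append(np.degrees(-np.arctan(x[:2])))
    print("flat (roll,pitch)",out[0].round(2),"bench",out[1].round(2)); return out[0][0]-out[1][0]
E
python3 - <<'E'
from arm import *
p=psi("C"); print(p)
if abs(p)>1.5:
    roll("C",p/2,-p/2,lift=.006); print(psi("C"))
print(sense()["clock"])
E
```

```text
flat (roll,pitch) [ 4.34 -0.08] bench [-0.05 -0.07]
4.3868454151436955
grip 0.0304 59.6
held 0.0302
f [ 1.7 -1.2  4.3]
t 54.15
flat (roll,pitch) [ 0.63 -0.02] bench [-0.04 -0.07]
0.6702874803151906
54.6583
```

handle3 is done (0.7°). Now the bench handle: pick it up and set it in cradle A with its flat on the far V side (ψ=135), where it rests stably.

```bash
python3 - <<'E'
from arm import *
h,ah=(.383,-.222),1.372; c0,a=CR["A"]; n=np.array([np.sin(a),-np.cos(a)]); c=np.array(c0)+.0025*n
ADV=.0025
def pose(cc,aa,phi,z,back=0.): return bar_pose(cc,aa,phi,z,back,0,ADV)
print([inverse_kinematics(*pose(c,a,-45,z)) is not None for z in(.074,.15)],[inverse_kinematics(*pose(c,a,-45,.085,b)) is not None for b in(.06,.04)])
move_gripper(.054,60); movep(*pose(h,ah,0,.12)); movel(*pose(h,ah,0,.0125),feed=.08)
move_gripper(.02,60); s=sense(); print("grip",s["grip_width"],s["grasp_force"],s["ft_force"].round(1))
movel(*pose(h,ah,0,.15)); print(sense()["grip_width"])
movep(*pose(c,a,0,.17)); movep(*pose(c,a,-25,.16)); movep(*pose(c,a,-45,.13)); print("held",sense()["grip_width"])
movel(*pose(c,a,-45,.074),feed=.06); print(sense()["ft_force"].round(1)); move_gripper(.054); movel(*pose(c,a,-45,.09,.06),feed=.1)
flatlook("h1a","A",-5); print(sense()["clock"])
E
```

```text
[True, True] [True, True]
grip 0.029807153362529887 59.23298120498657 [-1.6  0.6  7.6]
0.03010214462797004
held 0.02975349046245165
[-0.4  1.  -0.5]
-0.017:0.0687 -0.015:0.0669 -0.013:0.0775 -0.011:0.0813 -0.009:0.0837 -0.007:0.0854 -0.005:0.0866 -0.003:0.0874 -0.001:0.0880 0.001:0.0883 0.003:0.0882 0.005:0.0880 0.007:0.0876 0.009:0.0867 0.011:0.0854 0.013:0.0839 0.015:0.0818 0.017:0.0787 
64.775
```

View pics/h1a.png

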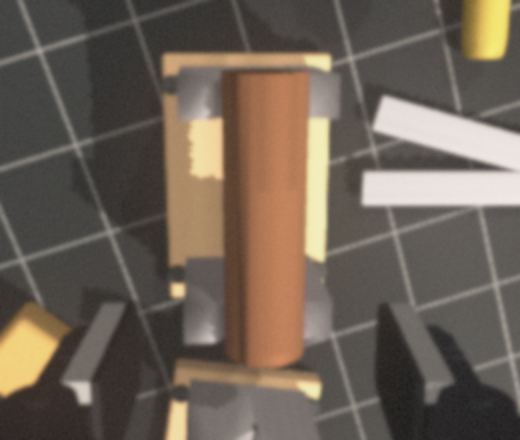

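Bar sits in cradle A, axis at z≈72 mm and +2.5 mm off centre. Its flat is on the far V side, as intended. Continue the rolls.

```bash
python3 - <<'E'
from arm import *
c0,a=CR["A"]; n=np.array([np.sin(a),-np.cos(a)]); c=np.array(c0)+.0025*n
move_gripper(.054,60); movep(*gp(c,a,-5,.0925,.06)); movel(*gp(c,a,-5,.0725),feed=.08); move_gripper(.02,60); print(sense()["grip_width"])
swing(c0,a,-5,-54,.075,.0755,.02,.06)
roll("A",0,-50,off=-.00175)
flatlook("h1b","A",-20); print(sense()["clock"])
E
```

```text
0.030670527961038425
held 0.0307
f [ 1.   0.3 -0.2]
t 70.6083
grip 0.0304 59.5
held 0.0305
f [-7.2  1.6 11.1]
t 77.6333
-0.017:0.0745 -0.015:0.0788 -0.013:0.0836 -0.011:0.0858 -0.009:0.0864 -0.007:0.0865 -0.005:0.0868 -0.003:0.0872 -0.001:0.0873 0.001:0.0876 0.003:0.0879 0.005:0.0881 0.007:0.0883 0.009:0.0877 0.011:0.0862 0.013:0.0841 0.015:0.0816 
78.875
```

View pics/h1b.png

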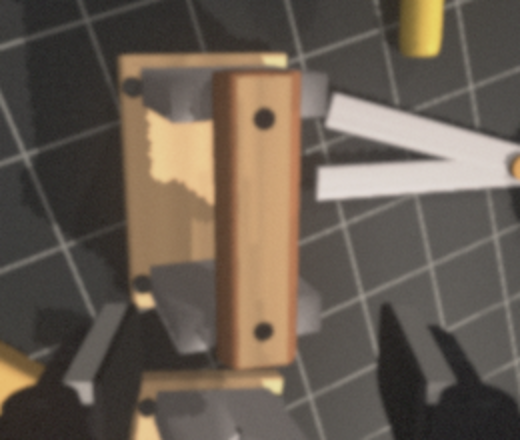

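The flat rolled further than planned and now faces nearly up (about −7°). Trim.

```bash
python3 - <<'E'
from arm import *
p=psi("A"); print(p)
for _ in range(2):
    if abs(p)<1.5: break
    roll("A",p/2,-p/2,lift=.006); p=psi("A"); print(p)
psi("C")
movep([.45,.21,.38],down(0,[.45,.21,.38])); dwell(.2); p=get_image("wrist"); W=cloud(p); b=brown(p)&(W[...,2]>.024)&(W[...,2]<.07)&(W[...,1]>.05)&(W[...,1]<.38)&(W[...,0]>.4)
for m in blobs(p,b,80): print(cv2.minEnclosingCircle(W[m][:,:2].astype(np.float32)),np.median(W[m][:,2]).round(3))
Q=W[(W[...,2]>.06)&(W[...,1]>.4)&(W[...,2]<.12)&(abs(W[...,0]-.45)<.06)&(W[...,1]<.52)]; 
for l in("fan_switch_tip","fan"):
    for r in pinpoint(p,l)[:2]: u=r["location"]; print(l,r["score"],u,at_z(p,*u,.082 if l!="fan" else 0).round(3),W[int(u[1]),int(u[0])].round(3))
print(len(Q),np.median(Q,0).round(3) if len(Q) else "")
R=W[(abs(W[...,2]-.016)<.003)&(W[...,1]>.36)&(W[...,1]<.6)&(W[...,0]<.56)&(W[...,0]>.34)]; print("plate",rect(R[:,:2]))
R=W[(abs(W[...,2]-.041)<.003)&(W[...,1]>.36)&(W[...,1]<.56)&(W[...,0]<.53)&(W[...,0]>.38)]; print("block",rect(R[:,:2]))
print(sense()["clock"])
E
```

```text
flat (roll,pitch) [-7.56 -0.05] bench [-0.04 -0.04]
-7.519438361046438
grip 0.0304 59.5
held 0.0302
f [ 5.9 -1.8  2.3]
t 83.6833
flat (roll,pitch) [ 1.23 -0.05] bench [-0.04 -0.05]
1.2718206461228079
flat (roll,pitch) [ 0.59 -0.09] bench [-0.04 -0.06]
((0.48862355947494507, 0.29986464977264404), 0.02605501003563404) 0.032
((0.5894548892974854, 0.29931050539016724), 0.02671864815056324) 0.032
((0.5404860377311707, 0.19239139556884766), 0.026891158893704414) 0.032
((0.4896171987056732, 0.1356106400489807), 0.026756688952445984) 0.031
((0.5901103615760803, 0.13519397377967834), 0.02668018266558647) 0.032
fan_switch_tip 0.75 [355.6, 81.2] [0.573 0.296 0.082] [0.586 0.298 0.033]
0 
plate (array([0.4433, 0.4001]), array([0.005, 0.146]), np.float32(3.141))
block (array([0., 0.]), array([0., 0.]), np.float32(0.0))
88.1
```

Both handles are within about 1.3° of level and the discs are all in place. Now I locate the switch in the earlier picture and a fresh top view.

```bash
python3 - <<'E'
from arm import *
for nm,p in(("w2",np.load("w2.npy",allow_pickle=True).item()),("top",get_image("top"))):
    W=cloud(p); Z=W[...,2]; g=(p["image"].max(-1)<60)
    box=(W[...,0]>.38)&(W[...,0]<.52)&(W[...,1]>.38)&(W[...,1]<.53)
    K=W[box&(Z>.08)&(Z<.1)]; B=W[box&(abs(Z-.041)<.004)]
    print(nm,"knob",len(K),K.mean(0).round(4) if len(K) else "", "block",len(B),rect(B[:,:2]) if len(B) else "")
    R=W[(abs(Z-.016)<.004)&(W[...,1]>.35)&(W[...,1]<.7)&(W[...,0]<.56)&(W[...,0]>.34)]; print("plate",rect(R[:,:2]))
    if nm=="top":
        G=W[(Z>.12)&(W[...,1]>.45)&(W[...,1]<.75)&(W[...,0]<.6)&(W[...,0]>.3)]; print("cage",len(G),np.percentile(G[:,:2],[1,99],axis=0).round(3))
for yaw in(-np.pi/2,np.pi/2): q=inverse_kinematics([.449,.50,.076],[np.pi,0,yaw]); print(yaw,q)
E
```

```text
w2 knob 243 [0.4421 0.4629 0.0912] block 878 (array([0.4427, 0.4482]), array([0.0499, 0.0702]), np.float32(1.604))
plate (array([0.4619, 0.4622]), array([0.1869, 0.2312]), np.float32(1.608))
top knob 0  block 0 
plate (array([0.4491, 0.3508]), array([0.    , 0.0026]), np.float32(0.073))Traceback (most recent call last):
  File "<stdin>", line 9, in <module>
    return _quantile_unchecked(
        a, q, axis, out, overwrite_input, method, keepdims, weights)
    return _ureduce(a,
                    func=_quantile_ureduce_func,
    ...<5 lines>...
                    overwrite_input=overwrite_input,
                    method=method)
    r = func(a, **kwargs)
    result = _quantile(arr,
                       quantiles=q,
    ...<2 lines>...
                       out=out,
                       weights=wgt)
    slices_having_nans = np.isnan(arr[-1, ...])
                                  ~~~^^^^^^^^^
IndexError: index -1 is out of bounds for axis 0 with size 0
```

```bash
python3 - <<'E'
from arm import *
yaw=-np.pi/2+.033; o=[np.pi,0,yaw]; f=np.array([.033,-.999]); piv=np.array([.4427,.4482])
def X(d,z): return [*(piv+f*d),z]
q=inverse_kinematics(X(-.058,.25),o); print(None if q is None else q.round(2))
move_gripper(0.0,40); movep(X(-.058,.25),o); movel(X(-.058,.076),feed=.12); f0=sense()["ft_force"]; print(f0.round(1))
for d in(-.03,-.01,-.004,.0,.003,.006):
    movel(X(d,.076),feed=.08); s=sense(); df=s["ft_force"]-f0; print(d,df.round(1))
    if abs(df[1])>8: break
movel(X(d-.03,.076),feed=.1); movel(X(d-.03,.25),feed=.2)
movep([.42,.21,.38],[np.pi,0,np.pi/2]); dwell(.2)
p=get_image("wrist"); np.save("w5.npy",p,allow_pickle=True); cv2.imwrite("pics/w5.png",p["image"]); W=cloud(p); Z=W[...,2]
box=(W[...,0]>.38)&(W[...,0]<.52)&(W[...,1]>.38)&(W[...,1]<.53); K=W[box&(Z>.08)&(Z<.1)]; print("knob",len(K),K.mean(0).round(4)); print(sense()["clock"])
E
```

```text
[ 0.73  0.47  0.38  1.47  0.   -0.87]
[-0.2 -0.2  0.5]
-0.03 [-0.1  0.7 -0.6]
-0.01 [ 0.6  0.5 -1. ]
-0.004 [ 0.   0.6 -0.6]
0.0 [-0.9  0.9 -0.9]
0.003 [-0.6 10.7 -4.4]
knob 0 [nan nan nan]
98.3333<stdin>:12: RuntimeWarning: Mean of empty slice.
  ret = um.true_divide(
```

View pics/w5.png

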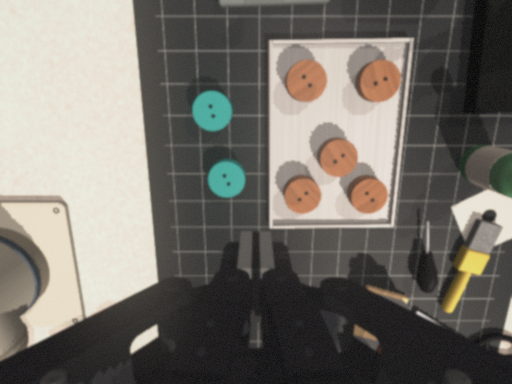

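Five discs are still in the tray, but the switch isn't in view. I measure the gaps, then view the switch and handles.

```bash
python3 - <<'E'
from arm import *
from scipy.spatial.distance import pdist
movep([.42,.24,.38],[np.pi,0,-np.pi/2]); dwell(.2)
p=get_image("wrist"); cv2.imwrite("pics/w6.png",p["image"]); W=cloud(p); Z=W[...,2]
box=(W[...,0]>.38)&(W[...,0]<.52)&(W[...,1]>.38)&(W[...,1]<.53); K=W[box&(Z>.08)&(Z<.1)]; print("knob",len(K),K.mean(0).round(4))
b=brown(p)&(Z>.024)&(Z<.07)&(W[...,1]>.05)&(W[...,1]<.38)&(W[...,0]>.4)
C=[cv2.minEnclosingCircle(W[m][:,:2].astype(np.float32))[0] for m in blobs(p,b,80)]; print(np.round(C,3),"min gap",pdist(np.array(C)).min()-.056)
print("psi A",psi("A"),"C",psi("C")); print(sense()["clock"])
E
```

```text
knob 0 [nan nan nan]
[[0.59  0.134]
 [0.489 0.134]
 [0.54  0.191]
 [0.59  0.298]
 [0.489 0.298]] min gap 0.02023653427287487
flat (roll,pitch) [ 1.23 -0.13] bench [-0.05 -0.05]
flat (roll,pitch) [ 0.81 -0.19] bench [-0.04 -0.07]
psi A 1.2715550707553323 C 0.8529018187906409
105.1083<stdin>:5: RuntimeWarning: Mean of empty slice.
  ret = um.true_divide(
```

View pics/w6.png

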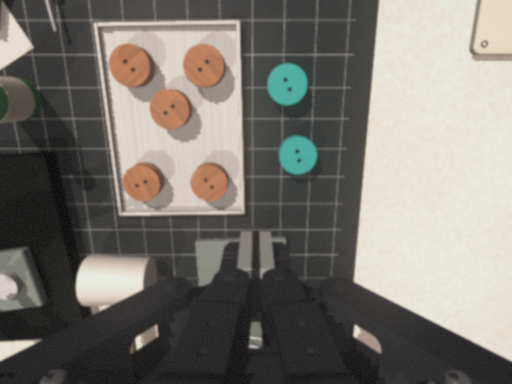

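Discs are good, minimum gap 20 mm, and both handles are level. The fingers hid the knob, so I check it in the top view.

```bash
python3 - <<'E'
from arm import *
move_gripper(.08); movep([.42,-.2,.38],down(0,[.42,-.2,.38])); p=get_image("top"); W=cloud(p); Z=W[...,2]
K=W[(W[...,0]>.38)&(W[...,0]<.52)&(W[...,1]>.36)&(W[...,1]<.53)&(Z>.075)&(Z<.105)]; print("knob",len(K),K.mean(0).round(4) if len(K) else "")
for r in pinpoint(p,"fan_switch_tip")[:2]: print(r["score"],at_z(p,*r["location"],.082).round(3))
b=brown(p)&(Z>.02)&(Z<.07)&(W[...,1]>.05)&(W[...,1]<.38)&(W[...,0]>.4)
print(np.round([cv2.minEnclosingCircle(W[m][:,:2].astype(np.float32))[0] for m in blobs(p,b,60)],3), sense()["clock"])
cv2.imwrite("pics/end.png",cv2.resize(p["image"][60:330,10:470],None,fx=1.7,fy=1.7))
E
```

```text
knob 82 [0.4447 0.4201 0.0894]
0.46 [0.448 0.419 0.082]
[[0.59  0.297]
 [0.591 0.132]
 [0.541 0.189]
 [0.49  0.297]
 [0.49  0.133]] 107.0083
```

View pics/end.png

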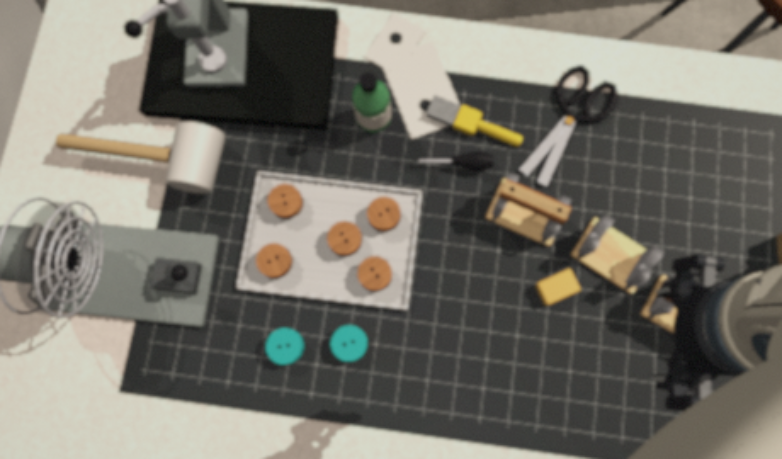

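The lever is over, knob at (180,272) away from the fan. Discs, handles and bystanders are in place, so I hand in.

```bash
python3 -c "
from cell import *
print(close_job())"
```

```text
the job is handed in; nothing more can be done
None
```

The job is handed in: both handles present lie in their own cradles, flats up and within about 1.3° of level; the five discs lie flat in the tray at least 20 mm apart; and the fan lever is thrown over to on.

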